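Run on the hand nut of the tube mixer

TASK

On one of the two white tube mixers the grey hand nut only sits on top of its spindle's thread and stands higher than the other. Turn it backward (counter-clockwise seen from above) until it drops onto the thread start, then forward (clockwise) until it is fully run on, and let go of it. Leave the nut of the other mixer, which is already tight, as it is.

Things in the scene. Friction and masses are not known exactly. Their poses are not given: they have to be found in the camera images.
- mixer: Tube mixer with the loose nut, fixed, on either side of the table: white housing 190 mm long (its x) x 150 mm wide, 55 mm high; origin: centre of its underside, z up. On it a disc, 144 mm across, top at 70 mm, with capped tubes up to 88 mm high at 61 mm from the axis; at its centre a steel spindle.
- thread (a point): Centre of the flat upper end of this spindle's coarse three-start right-hand thread (40 mm across), 93.5 mm above the mixer's origin. A nut drops in where its bar is parallel to the mixer's x, within 10 degrees; a stop at 14 degrees keeps it from turning back farther. From there it runs down 5 mm per rad clockwise, to a stop about 80 degrees on, where its origin is 76 mm above the mixer's.
- nut: Loose grey nut, 120 g, origin at its underside's centre: cap 56 mm across, 33 mm high, 1.5 mm play; on it a grip bar 56 mm long (nut x), 14 thick (y), 33 to 63 mm above the origin. Starts 90.5 mm above mixer's origin, bar 36-70 degrees clockwise of mixer x; cannot go in clockwise from there. Over the thread start it falls 7.5 mm by its weight, but a tight grip holds it up: slacken or lower it.
- other_nut: The same kind of nut on the second, identical mixer, already fully run on and so about 15 mm lower; origin at the centre of its cap's underside. Not to be touched.
There are look-alikes about, which are no part of the job. Leave any green or pink look-alike of the nut alone.

How it is judged:
On the way:
1. the nut has been turned backward to the thread start and has dropped onto it: bar within 23 degrees of the mixer's long side, nut at least 4.5 mm lower than at the start (angle between the x axis of nut and the x axis of mixer, either way round below 0.4 rad and z of nut in the frame of mixer below 0.086 m and horizontal distance between nut and mixer below 0.006 m), for 0.1 s.
At the end, for the whole second after the job is handed in: The loose nut is run on: turned clockwise from the thread start by at least 62 of the 80 degrees it can go (bar 62 degrees or more off the mixer's long side), its origin no more than 77.8 mm above the mixer's origin, on the spindle axis within 6 mm, upright within 10 degrees, released and at rest (z of nut in the frame of mixer below 0.0778 m and angle between the x axis of nut and the x axis of mixer, either way round above 1.08 rad and horizontal distance between nut and mixer below 0.006 m and angle between nut's own z axis and vertical below 0.17 rad and linear speed of nut below 0.02 m/s); the robot touches nothing.
It fails at once if the other mixer's nut is moved by more than 4 mm (distance of other_nut from where it was at the start of the episode above 0.004 m).
It also fails if it takes over 38 s, if anything falls off the work surface, if the arm or the gripper's body presses on something with over 40 N, if the wrist force passes 120 N, or if a joint passes its speed limit or range.

ROBOT

A 6-joint arm with a two-finger parallel gripper is mounted at the origin on the work surface. World frame = base frame: x ahead of the robot, y to its left, z up, the work surface at z = 0. Lengths are in m, angles in rad, forces in N, time in s.
With the tool pointing down it reaches from about 0.3 to 0.775 m from the base axis. Payload 14.6 kg.
Tool frame: the origin (TCP) lies at the very end of the fingers, on their centre line; the grasp point (between the pads) lies 19 mm behind it; z points along the fingers, y is the line along which they close (so a half turn about z gives the same grasp; the last joint's range is limited). The gripper opens to 94 mm and grips with 3 to 60 N. Pads are 16 mm wide; open, the fingers measure 119 mm over their backs; the gripper's body (75 mm by 177 mm) begins 78 mm behind the grasp point.
Start: joints at [-1.38, 0.3, 1.521, -0, 1.321, -0.067], TCP at [0.14, -0.532, 0.205] pointing down, gripper open.
Joint ranges: [-3.03, 3.03], [-0.79, 2.21], [0.23, 2.52], [-1.04, 4.18], [0, 3.07], [-2.55, 2.55]. Speed limits (rad/s): [2.22, 2.22, 2.57, 3.14, 3.14, 3.14].

INTERFACE

Orientations are given as [roll, pitch, yaw] about the fixed x, y, z axes, in that order (R = Rz(yaw) Ry(pitch) Rx(roll)).
In Python, from station import ctrl gives the robot as it stands.
- The arm moves only by the tool move_arm, never from a script. Its argument "increments" is a list of rows, each a list of 7 numbers: the opening, from 0 (shut) to 1 (fully open), then the shift along the tool's x, y, z in units of 50 mm (1.0 is 50 mm), then the turn, a rotation vector about the tool's x, y, z in rad. In form: [[claw, tx, ty, tz, rx, ry, rz], ...]. A call has 1 to 20 rows; each row shifts and turns the commanded pose from where the row before left it, along the tool's axes as they then stand; what a row does not reach is not made up. A row lasts 1/10 s, in which the tool goes at most 50 mm and 8.59 degrees, less where a joint would pass 70% of its speed; a pose out of reach is approached as far as the arm can. A call is refused whole if a number of a shift passes 1 or a number of a turn 0.15, either way. A call with a gripper value outside its range is refused whole. The fingers move at their own pace and stop on an object; "force" is the grip in N (left out, the last holds). Time passes only in rows, so rows that do not move let the fingers close. It gives the time, the measured TCP pose, the force, the opening and the grip force at its end, in the units of the state.
- ctrl.get_obs(): the state, without advancing time (a new reading comes with each control period).
- ctrl.camera(name): name is "scene" or "side" or "wrist"; returns a dict with "color" (420x560x3 uint8, blue, green, red), "K" (3x3 intrinsics, pixels), "pose" (4x4, takes a point from camera to world coordinates); the wrist camera has in their place "tool_from_camera" (4x4, takes a point from camera to tool coordinates, whose origin is the TCP and whose axes are the flange's). Camera axes: x right, y down, z forward; pixel columns grow to the right and rows downward; lengths in m; the calibration is good to about 2 mm. A picture is of the moment at which its call begins: read the wrist's pose just before it. There is no depth.
- ctrl.hand_in(): hands the job in; it is judged then, once.
Trained networks look in a picture, given as the dict that the camera call returned (one of the last four; its "shot" number tells which), for a name from the list of things; names that differ only in an ending like _2 or _b are one class to them, and where a whole thing is asked for, a point or a joint stands for the part that bears it (a point fixed in the world has none). Each returns a list of dicts, best first, with "conf" (0 to 1); they miss things now and then, are a little off and sometimes report something else, mostly with a low value. They report only what shows in the picture. A call takes as long as a camera call. They do not tell look-alikes from the thing itself.
- ctrl.cut_out(name, picture): "mask" (420x560 bool, what is visible of it) and "centre" ([row, column] in pixels, amid what is visible of it).
The state is a dict: "time_s": time; "qpos": joint angles; "joint_vel": joint speeds; "tau": joint torques, N m; "ee_pos": TCP position; "eef_rot": TCP orientation; "force": force on the tool from outside, world axes, zero at the start; "moment": the same for the moment, N m; "grip_width": finger opening in m; "grip_force": force on a finger pad.
Only numpy, scipy, OpenCV 4.12 (cv2) and the standard library are available. Lean on these libraries where they do the work, as an engineer would, in place of code of your own. Each camera call takes 0.05 s, during which the arm holds its last target. There are 200 camera calls.

## Working session

There is one attempt and no reset: what is moved stays moved. The work goes in short steps, Python scripts to look and compute and a tool call to move; the robot and the scene stay as the last step left them, time stands still between calls to the robot, and variables do not carry over. Pictures are saved under pics/ and viewed, at most 10 in all, crops included, and the job is handed in when it is done.

Besides the shell and the picture viewer there is one more tool, called after "Request:" in YAML: its name, and indented under it one key for each argument. move_arm: Moves the arm, as the interface text tells. Its arguments: {"type":"object","properties":{"increments":{"type":"array","items":{"type":"array","items":{"type":"number"}}},"force":{"type":"number"}},"required":["increments"]}

```bash
mkdir -p pics; ls
cat > h.py <<'E'
import numpy as np,cv2
from station import ctrl
def ray(p,px):
    K=p["K"];T=np.array(p["pose"]);d=T[:3,:3]@np.linalg.inv(K)@np.array([px[1],px[0],1.]);return T[:3,3],d
def atz(p,px,z):
    o,d=ray(p,px);return o+d*(z-o[2])/d[2]
E
python3 - <<'E'
from h import *
ims=[]
for n in ["scene","side"]:
    p=ctrl.camera(n);ims.append(p["color"]);print(n,np.round(p["pose"],3).tolist())
    for t in ["nut","mixer"]:
        for r in ctrl.cut_out(t,p):
            print(t,round(r["conf"],2),np.round(r["centre"]),int(r["mask"].sum()),np.round(atz(p,r["centre"],.13 if t=="nut" else .06),3))
cv2.imwrite("pics/a.png",ims[0]);cv2.imwrite("pics/b.png",ims[1])
E
```

```text
pics
scene [[-0.883, 0.382, -0.274, 0.796], [0.47, 0.697, -0.542, 0.505], [-0.016, -0.607, -0.794, 0.855], [0.0, 0.0, 0.0, 1.0]]
nut 0.95 [142. 301.] 583 [ 0.408 -0.111  0.13 ]
nut 0.93 [203. 261.] 638 [ 0.564 -0.002  0.13 ]
nut 0.87 [131. 210.] 668 [ 0.57 -0.24  0.13]
nut 0.74 [181. 147.] 647 [ 0.744 -0.166  0.13 ]
mixer 0.9 [157. 218.] 4227 [ 0.566 -0.221  0.06 ]
side [[-0.894, -0.272, 0.357, 0.122], [-0.449, 0.563, -0.694, 0.774], [-0.012, -0.78, -0.626, 0.78], [0.0, 0.0, 0.0, 1.0]]
nut 0.81 [196. 396.] 635 [ 0.317 -0.09   0.13 ]
nut 0.71 [137. 316.] 600 [ 0.56  -0.233  0.13 ]
nut 0.68 [153. 256.] 459 [ 0.656 -0.108  0.13 ]
nut 0.62 [210. 299.] 717 [0.476 0.039 0.13 ]
mixer 0.69 [167. 319.] 3537 [ 0.543 -0.215  0.06 ]
```

View pics/a.png

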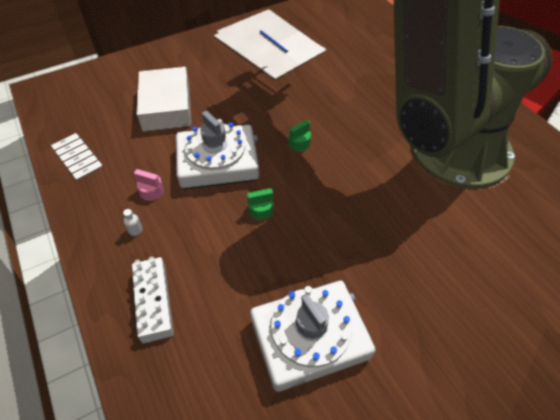

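View pics/b.png

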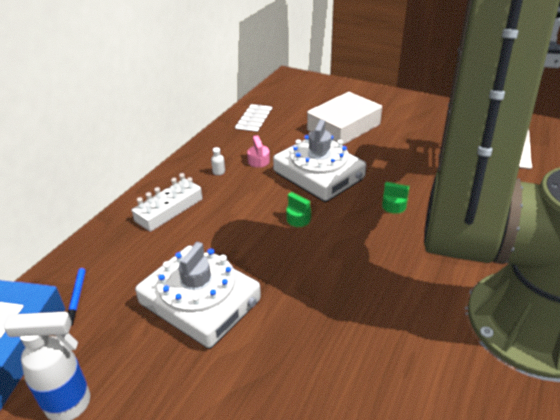

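Candidates in the scene view are the grey nut (131,212) on the far mixer and the grey nut (315,312) on the near mixer. The look-alikes are green (136,300), green (204,261) and pink (184,148). Next I compare the heights of the two grey nuts in a close crop.

Run:
```python
from h import *
a=cv2.imread("pics/a.png");b=cv2.imread("pics/b.png")
def c(i,r,cc,w=70,h=52): return cv2.resize(i[r-h:r+h,cc-w:cc+w],(400,297),interpolation=cv2.INTER_CUBIC)
m=np.vstack([np.hstack([c(a,150,217),c(b,155,319)]),np.hstack([c(a,330,312),c(b,285,198)])])
cv2.imwrite("pics/c.png",m)
```

```text
(no output)
```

View pics/c.png

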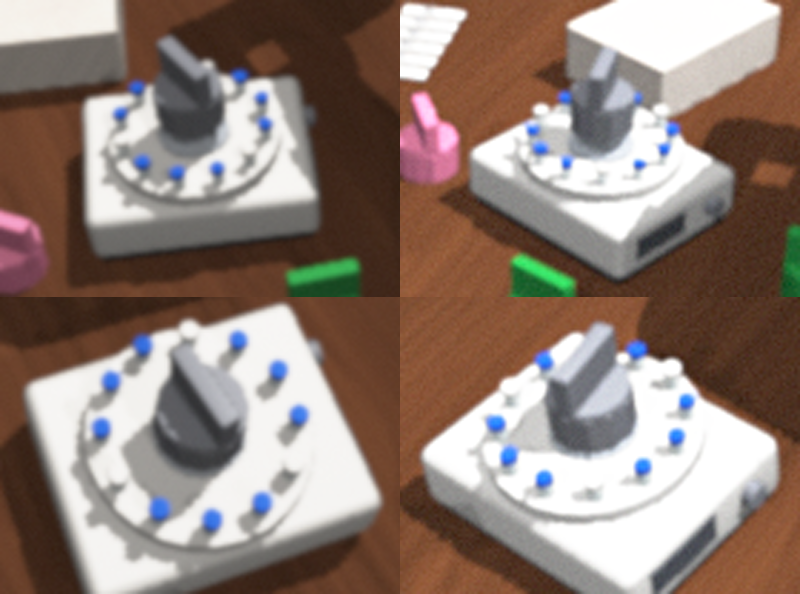

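```bash
cat >> h.py <<'E'
from scipy.optimize import least_squares
def tri(obs):
    A=[];b=[]
    for p,px in obs:
        o,d=ray(p,px);d=d/np.linalg.norm(d);P=np.eye(3)-np.outer(d,d);A.append(P);b.append(P@o)
    return np.linalg.lstsq(np.vstack(A),np.hstack(b),rcond=None)[0]
def blobs(p,r,c,w,h):
    i=p["color"].astype(int);m=((i[...,0]-i[...,2]>60)&(i[...,0]>110)).astype(np.uint8)
    n,_,s,ct=cv2.connectedComponentsWithStats(m)
    return [(ct[k][1],ct[k][0]) for k in range(1,n) if s[k,4]>=3 and abs(ct[k][1]-r)<h and abs(ct[k][0]-c)<w]
def circ(P):
    f=least_squares(lambda x:np.hypot(P[:,0]-x[0],P[:,1]-x[1])-x[2],[*P.mean(0)[:2],.06],loss="soft_l1",f_scale=.002);return f.x,np.abs(f.fun).max()
E
python3 - <<'E'
from h import *
a=ctrl.camera("scene");b=ctrl.camera("side")
def cr(x,y,r0,c0): return (r0-52+.35*y,c0-70+.35*x)
for nm,ca,cb,ta,tb in [("far",(150,217),(155,319),[(168,42),(218,98)],[(210,52),(197,88)]),("near",(330,312),(285,198),[(180,55),(235,121)],[(205,31),(160,88)])]:
    for p,c in((a,ca),(b,cb)):
        bl=blobs(p,*c,50,45)
        for z in(.083,): 
            x,e=circ(np.array([atz(p,q,z) for q in bl]));print(nm,len(bl),np.round(x,4),round(e,4))
    f=lambda t:np.mean(t,axis=0)
    print("bar top mid",np.round(tri([(a,cr(*f(ta),*ca)),(b,cr(*f(tb),*cb))]),3))
E=0
for nm,c,pts in [("far a",(150,217),[(85,98),(300,80),(318,205),(98,225)]),("near a",(330,312),[(27,90),(285,8),(380,205),(90,297)])]:
    P=np.array([atz(a,cr(*q,*c),.053) for q in pts]);print(nm,np.round(P[:,:2],3).tolist())
for nm,c,pts in [("far b",(155,319),[(72,155),(220,250),(332,175)]),("near b",(285,198),[(25,160),(235,292),(377,145)])]:
    P=np.array([atz(b,cr(*q,*c),.053) for q in pts]);print(nm,np.round(P[:,:2],3).tolist())
E
```

```text
far 8 [ 0.5589 -0.2585  0.0615] 0.0006
far 8 [ 0.5646 -0.2637  0.0621] 0.0024
bar top mid [ 0.556 -0.241  0.151]
near 9 [0.5896 0.2408 0.0612] 0.0005
near 8 [0.595  0.2382 0.062 ] 0.0009
bar top mid [0.589 0.244 0.138]
far a [[0.622, -0.354], [0.447, -0.283], [0.5, -0.145], [0.665, -0.211]]
near a [[0.669, 0.158], [0.489, 0.188], [0.512, 0.329], [0.694, 0.293]]
far b [[0.669, -0.216], [0.493, -0.142], [0.449, -0.286]]
near b [[0.689, 0.299], [0.505, 0.329], [0.487, 0.186]]
```

Far nut's bar top is at about 0.151 m and the near one's at about 0.138 m, so the far nut is the loose one, at about (0.56,-0.25). I'll go above it for a wrist look.

Run:
```python
from h import *
from scipy.spatial.transform import Rotation as R
o=ctrl.get_obs();Rm=R.from_euler("xyz",o["eef_rot"]).as_matrix()
print(o["time_s"],o["eef_rot"],np.round(Rm,3).tolist(),o["ee_pos"])
print(np.round(Rm.T@(np.array([.56,-.25,.28])-o["ee_pos"])/.05,2))
print(np.round(ctrl.camera("wrist")["tool_from_camera"],3).tolist())
```

```text
0.4 [-3.14140360e+00 -3.55275133e-05  2.57801795e-01] [[0.967, 0.255, -0.0], [0.255, -0.967, 0.0], [0.0, -0.0, -1.0]] [ 0.14022831 -0.53178012  0.20536647]
[ 9.55 -3.31 -1.49]
[[-0.001, -0.962, -0.274, 0.08], [1.0, -0.001, -0.0, -0.0], [-0.0, -0.274, 0.962, -0.18], [0.0, 0.0, 0.0, 1.0]]
```

Request:
move_arm:
  increments:
    - [1,0,0,-0.75,0,0,0]
    - [1,0,0,-0.75,0,0,0]
    - [1,0.6,-0.2,0,0,0,0]
    - [1,0.6,-0.2,0,0,0,0]
    - [1,0.6,-0.2,0,0,0,0]
    - [1,0.6,-0.2,0,0,0,0]
    - [1,0.6,-0.2,0,0,0,0]
    - [1,0.6,-0.2,0,0,0,0]
    - [1,0.6,-0.2,0,0,0,0]
    - [1,0.6,-0.2,0,0,0,0]
    - [1,0.6,-0.2,0,0,0,0]
    - [1,0.6,-0.2,0,0,0,0]
    - [1,0.6,-0.2,0,0,0,0]
    - [1,0.6,-0.2,0,0,0,0]
    - [1,0.6,-0.2,0,0,0,0]
    - [1,0.6,-0.2,0,0,0,0]
    - [1,0.6,-0.2,0,0,0,0]
    - [1,0.55,-0.2,0,0,0,0]
    - [1,0,0,0,0,0,0]
    - [1,0,0,0,0,0,0]

```text
time_s: 2.45
ee_pos: [0.5612, -0.2552, 0.2801]
eef_rot: [-3.141, 0.001, 0.259]
force: [-1.0, 0.3, -0.3]
grip_width: 0.0938
grip_force: 0.0
```

```bash
cat >> h.py <<'E'
from scipy.spatial.transform import Rotation as R
def wrist():
    o=ctrl.get_obs();p=ctrl.camera("wrist");T=np.eye(4);T[:3,:3]=R.from_euler("xyz",o["eef_rot"]).as_matrix();T[:3,3]=o["ee_pos"]
    p["pose"]=T@np.array(p["tool_from_camera"]);return o,p
E
python3 - <<'E'
from h import *
o,p=wrist();cv2.imwrite("pics/w1.png",p["color"]);np.savez("w1.npz",K=p["K"],pose=p["pose"]);print(o["time_s"],o["ee_pos"],o["eef_rot"])
bl=blobs(p,210,280,280,210);x,e=circ(np.array([atz(p,q,.083) for q in bl]));print(len(bl),x,e)
for r in ctrl.cut_out("nut",p): print(r["conf"],r["centre"],r["mask"].sum(),atz(p,r["centre"],.14))
E
```

```text
2.45 [ 0.56119001 -0.25515481  0.28010124] [-3.14132043e+00  5.22344871e-04  2.58729591e-01]
9 [ 0.55925679 -0.25513598  0.06174343] 0.0001408538310904775
0.88 [192.2, 282.7] 2481 [ 0.56685072 -0.25668539  0.14      ]
0.81 [307.7, 220.3] 1501 [ 0.42368858 -0.22396924  0.14      ]
0.69 [35.9, 313.5] 2259 [ 0.70917133 -0.24658745  0.14      ]
0.64 [163.3, 139.3] 1981 [ 0.5591499  -0.11524777  0.14      ]
```

View pics/w1.png

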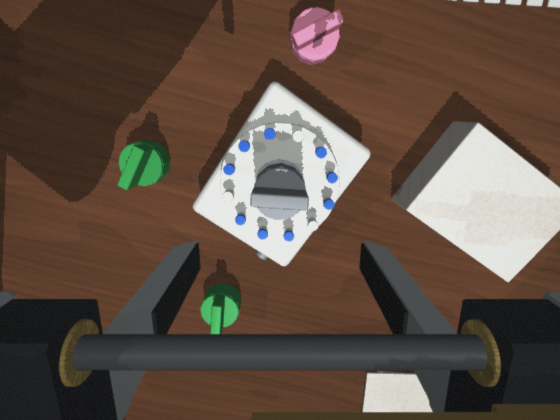

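Run:
```python
from h import *
p=dict(np.load("w1.npz"))
def ang(a,b,z):
    A=atz(p,(a[1],a[0]),z);B=atz(p,(b[1],b[0]),z);d=B-A;return round(np.degrees(np.arctan2(d[1],d[0]))%180,1),np.round((A+B)/2,4)[:2],round(np.hypot(*d[:2]),4)
print(ang((194,207),(275,83),.055),ang((285,265),(370,155),.055),ang((275,83),(370,155),.055),ang((194,207),(285,265),.055))
print("bar",ang((251,199),(308,203),.153))
img=cv2.imread("pics/w1.png")[180:220,240:320].astype(np.uint8)
g=cv2.cvtColor(img,cv2.COLOR_BGR2GRAY);m=((g>95)&(g<190)).astype(np.uint8);n,l,s,c=cv2.connectedComponentsWithStats(m)
for k in range(1,n):
    if s[k,4]>150:
        pt=np.argwhere(l==k)+[180,240];print(s[k],cv2.minAreaRect(pt[:,::-1].astype(np.float32)))
print(img[10:36:2,40].tolist())
```

```text
(np.float64(159.8), array([ 0.5852, -0.1898]), np.float64(0.1803)) (np.float64(159.7), array([ 0.5361, -0.3222]), np.float64(0.1785)) (np.float64(69.3), array([ 0.6448, -0.287 ]), np.float64(0.1414)) (np.float64(70.0), array([ 0.4764, -0.2249]), np.float64(0.1411))
bar (np.float64(100.6), array([ 0.5606, -0.2551]), np.float64(0.0547))
[  10    0   67   40 1433] ((283.0, 199.5), (39.0, 66.0), 90.0)
[[55, 53, 52], [57, 55, 53], [69, 66, 64], [143, 138, 133], [173, 166, 162], [177, 170, 165], [181, 175, 169], [184, 178, 172], [188, 180, 175], [174, 166, 161], [186, 180, 174], [188, 181, 175], [188, 182, 175]]
```

Mixer axis is at (0.559,-0.255) with its x line at 159.7°. The bar lies at 100.6°, 59° clockwise of it, which matches the description. I'll turn the tool to yaw 100.6°, which keeps joint 6 inside its range.

Request:
move_arm:
  increments:
    - [0.5,0,0,0,0,0,-0.15]
    - [0.5,0,0,0,0,0,-0.15]
    - [0.5,0,0,0,0,0,-0.15]
    - [0.5,0,0,0,0,0,-0.15]
    - [0.5,0,0,0,0,0,-0.15]
    - [0.5,0,0,0,0,0,-0.15]
    - [0.5,0,0,0,0,0,-0.15]
    - [0.5,0,0,0,0,0,-0.15]
    - [0.5,0,0,0,0,0,-0.15]
    - [0.5,0,0,0,0,0,-0.147]
    - [0.5,0,0.03,0.5,0,0,0]
    - [0.5,0,0,0.5,0,0,0]
    - [0.5,0,0,0,0,0,0]
    - [0.5,0,0,0,0,0,0]

```text
time_s: 3.95
ee_pos: [0.5623, -0.2557, 0.2314]
eef_rot: [3.141, 0.0, 1.754]
force: [0.2, -0.4, 1.0]
grip_width: 0.0471
grip_force: 0.0
```

Run:
```python
from h import *
o,p=wrist();cv2.imwrite("pics/w2.png",p["color"]);np.savez("w2.npz",K=p["K"],pose=p["pose"]);print(o["time_s"],o["ee_pos"],o["eef_rot"],np.round(o["qpos"],2))
bl=blobs(p,210,280,280,210);x,e=circ(np.array([atz(p,q,.083) for q in bl]));print(len(bl),x,e)
```

```text
3.95 [ 0.56228954 -0.25567595  0.23138539] [3.14135541e+00 2.22047005e-04 1.75388859e+00] [-0.49  0.44  1.28 -0.    1.43 -0.67]
9 [ 0.56012778 -0.25599014  0.06185053] 7.839307433261944e-05
```

View pics/w2.png

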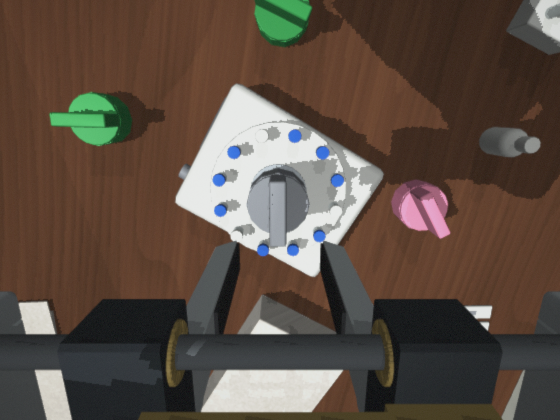

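The bar is vertical in the image (col 278, rows 175-245), centred between the fingers and aligned with the tool. I'll shift about 2 mm, descend and grip.

Request:
move_arm:
  increments:
    - [0.5,0,-0.045,0.4,0,0,0]
    - [0.5,0,0,0.4,0,0,0]
    - [0.5,0,0,0.4,0,0,0]
    - [0.5,0,0,0.4,0,0,0]
    - [0.5,0,0,0.3,0,0,0]
    - [0.5,0,0,0.18,0,0,0]
    - [0.5,0,0,0,0,0,0]
    - [0,0,0,0,0,0,0]
    - [0,0,0,0,0,0,0]
    - [0,0,0,0,0,0,0]
    - [0,0,0,0,0,0,0]
    - [0,0,0,0,0,0,0]
  force: 12

```text
time_s: 5.2
ee_pos: [0.5605, -0.2555, 0.1267]
eef_rot: [3.141, 0.0, 1.755]
force: [0.3, 0.6, 1.9]
grip_width: 0.0139
grip_force: 12.0
```

Request:
move_arm:
  increments:
    - [0,0,0,0,0,0,-0.1]
    - [0,0,0,0,0,0,-0.1]
    - [0,0,0,0,0,0,-0.1]
    - [0,0,0,0,0,0,-0.1]
    - [0,0,0,0,0,0,-0.1]
    - [0,0,0,0,0,0,-0.1]
    - [0,0,0,0,0,0,-0.1]
    - [0,0,0,0,0,0,-0.1]
    - [0,0,0,0,0,0,-0.1]
    - [0,0,0,0,0,0,-0.1]
    - [0,0,0,0,0,0,-0.03]
    - [0,0,0,0,0,0,0]
    - [0.25,0,0,0,0,0,0]
    - [0.25,0,0,0,0,0,0]
    - [0.25,0,0,0,0,0,0]
    - [0.25,0,0,0,0,0,0]
    - [0.25,0,0,0,0,0,0]

```text
time_s: 6.9
ee_pos: [0.5604, -0.2555, 0.1265]
eef_rot: [-3.142, 0.0, 2.784]
force: [-0.5, 0.8, -0.9]
grip_width: 0.0237
grip_force: 0.0
```

Run:
```python
from h import *
o,p=wrist();a=ctrl.camera("scene")["color"][85:205,140:300];b=ctrl.camera("side")["color"][95:215,240:400]
r=lambda i:cv2.resize(i,(400,300),interpolation=cv2.INTER_CUBIC)
w=p["color"]
cv2.imwrite("pics/d.png",np.vstack([np.hstack([r(a),r(b)]),np.hstack([r(w),r(w[150:300,180:380])])]));print(o["ee_pos"],o["eef_rot"],o["qpos"][5])
```

```text
[ 0.56042217 -0.25550941  0.12648307] [-3.14156559e+00  6.69278273e-05  2.78449336e+00] -1.7009092725877297
```

View pics/d.png

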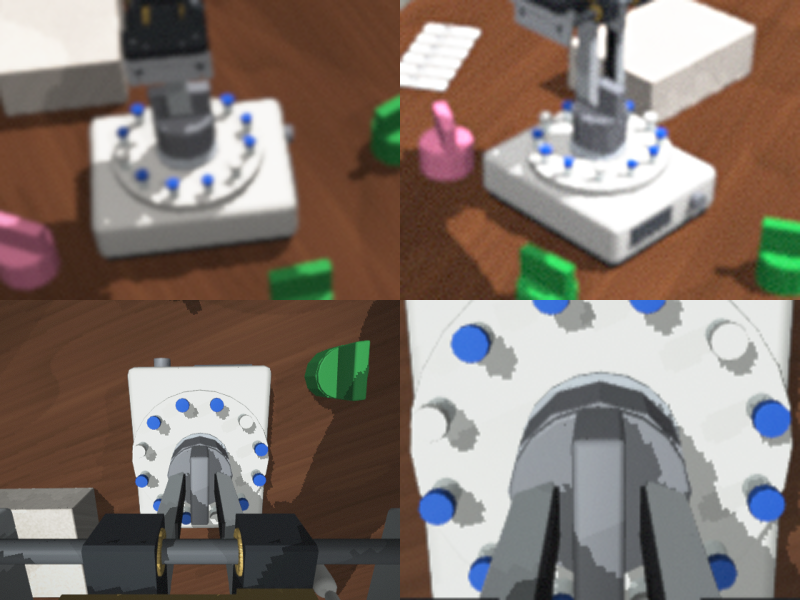

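The bar is parallel to the housing's long side. I'll lower the tool to 0.119: contact would mean the nut has not dropped.

Request:
move_arm:
  increments:
    - [0.25,0,0,0.05,0,0,0]
    - [0.25,0,0,0.04,0,0,0]
    - [0.25,0,0,0.04,0,0,0]
    - [0.25,0,0,0.01,0,0,0]
    - [0.25,0,0,0,0,0,0]

```text
time_s: 7.55
ee_pos: [0.5604, -0.2555, 0.1193]
eef_rot: [3.142, -0.0, 2.785]
force: [0.1, -0.6, -0.2]
grip_width: 0.0235
grip_force: 0.0
```

No contact, so it has dropped. Now grip and run it on, following down 0.5 mm per 0.1 rad.

Request:
move_arm:
  increments:
    - [0,0,0,0,0,0,0]
    - [0,0,0,0,0,0,0]
    - [0,0,0,0,0,0,0]
    - [0,0,0,0,0,0,0]
    - [0,0,0,0.01,0,0,0.1]
    - [0,0,0,0.01,0,0,0.1]
    - [0,0,0,0.01,0,0,0.1]
    - [0,0,0,0.01,0,0,0.1]
    - [0,0,0,0.01,0,0,0.1]
    - [0,0,0,0.01,0,0,0.1]
    - [0,0,0,0.01,0,0,0.1]
    - [0,0,0,0.01,0,0,0.1]
    - [0,0,0,0.01,0,0,0.1]
    - [0,0,0,0.01,0,0,0.1]
    - [0,0,0,0.01,0,0,0.1]
    - [0,0,0,0.01,0,0,0.1]
    - [0,0,0,0.01,0,0,0.1]
    - [0,0,0,0,0,0,0]

```text
time_s: 9.35
ee_pos: [0.5604, -0.2555, 0.113]
eef_rot: [-3.142, 0.0, 1.483]
force: [0.2, 0.5, 0.5]
grip_width: 0.0142
grip_force: 12.0
```

Run:
```python
from h import *
o=ctrl.get_obs();print(o["time_s"],o["moment"],o["force"],o["eef_rot"],o["ee_pos"],o["grip_width"])
```

```text
9.35 [-0.07762387  0.05865026 -0.01479865] [0.22822354 0.5417383  0.50443173] [-3.14153384e+00  1.67806218e-05  1.48320365e+00] [ 0.56039559 -0.25550621  0.11296198] 0.014159216247373919
```

Request:
move_arm:
  increments:
    - [0,0,0,0.004,0,0,0.04]
    - [0,0,0,0.004,0,0,0.04]
    - [0,0,0,0.004,0,0,0.04]
    - [0,0,0,0,0,0,0]
    - [0,0,0,0,0,0,0]

```text
time_s: 9.85
ee_pos: [0.5605, -0.2556, 0.1126]
eef_rot: [3.141, 0.0, 1.368]
force: [-0.7, 0.2, 4.2]
grip_width: 0.0138
grip_force: 12.1
```

Run:
```python
from h import *
o=ctrl.get_obs();print(o["time_s"],o["moment"],o["force"],o["eef_rot"],o["ee_pos"],o["grip_width"])
```

```text
9.85 [-0.0743377   0.20854116  0.24827498] [-0.6964676   0.22345605  4.24726895] [3.14129788e+00 1.92956947e-04 1.36787490e+00] [ 0.56046862 -0.25556235  0.11263904] 0.01382579304071385
```

The moment has risen to 0.25 Nm, so the nut is at its stop. I'll release, lift and look.

Request:
move_arm:
  increments:
    - [0.3,0,0,0,0,0,0]
    - [0.3,0,0,0,0,0,0]
    - [0.5,0,0,0,0,0,0]
    - [0.5,0,0,0,0,0,0]
    - [0.5,0,0,-0.3,0,0,0]
    - [0.5,0,0,-0.6,0,0,0]
    - [0.5,0,0,-0.6,0,0,0]
    - [0.5,0,0,-0.6,0,0,0]
    - [0.5,0,0,-0.6,0,0,0]
    - [0.5,0,0,0,0,0,0]
    - [0.5,0,0,0,0,0,0]

```text
time_s: 10.95
ee_pos: [0.5604, -0.2555, 0.2483]
eef_rot: [3.14, 0.0, 1.365]
force: [-0.1, 0.9, -0.4]
grip_width: 0.047
grip_force: 0.0
```

Run:
```python
from h import *
o,p=wrist();w=p["color"];np.savez("w3.npz",K=p["K"],pose=p["pose"])
a=ctrl.camera("scene")["color"][85:205,140:300];b=ctrl.camera("side")["color"][95:215,240:400]
r=lambda i:cv2.resize(i,(400,300),interpolation=cv2.INTER_CUBIC)
cv2.imwrite("pics/e.png",np.vstack([np.hstack([r(a),r(b)]),np.hstack([r(w),r(w[120:270,180:380])])]));print(o["ee_pos"],o["eef_rot"],o["force"])
```

```text
[ 0.56044449 -0.25549939  0.2482777 ] [3.14027413e+00 3.82334956e-04 1.36488475e+00] [-0.12410717  0.93267241 -0.3707023 ]
```

View pics/e.png

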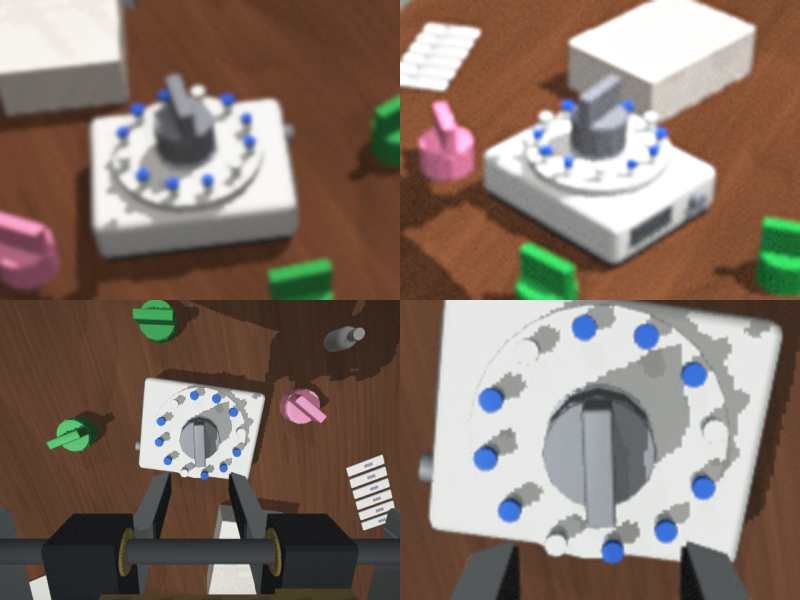

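Bottom right shows the bar from (597,405) to (601,525), about 80° off the housing's long side. The nut sits low, upright and free of the gripper.

```bash
python3 -c "
from station import ctrl
print(ctrl.hand_in())"
```

```text
the job is handed in; nothing more can be done
None
```

I turned the loose nut on the far mixer back until it dropped onto the thread, ran it on clockwise to its stop (about 80°) and released it. I never went near the other mixer, and I handed the job in at about 11 s; no verdict came back.

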